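# Open the chip-extraction inlet on the carver's bench

### The job

Take the blue scraper off its rest, slip its blade under the yellow lip of the chip-extraction inlet's cover and lever the cover up with it (not with the gripper's fingers), then swing the cover back until it leans a little beyond upright. Then lay the scraper back on its rest as you found it, and last turn the red damper handle to half open, so that it lies over the yellow mark at 45 degrees. Leave everything else on the bench where it is.

Things in the scene. Friction and masses are not known exactly. Their poses are not given: they have to be found in the camera images.
- inlet: grey extraction inlet fixed to the bench: open-topped box 160 (x) x 180 (y) x 75 mm high, walls 6 mm, grating 24 mm high inside, plywood cover on top (75 to 80 mm). The front (-x, robot side) wall has a notch 80 mm wide in its middle, 63 to 75 mm high: a 12 mm high gap below the cover's yellow lip. Origin: centre of the box's underside; x away from the robot at yaw 0, z up
- duct_end (a point): centre of the top of the outlet block (70 x 50 mm, 72 mm high) at the end of the round aluminium duct (64 mm in diameter, top 68 mm high) that leaves the inlet's right (-y) side along its -y and carries the damper; at (-20, -265, 72) mm in the inlet's frame
- cover (a joint): angle of the cover about its hinge on the far (+x) top edge of the box: 0 shut, pi/2 upright, stop at 1.95. A stiff hinge: it stays where it is left. Lifting needs about 1 N at the lip
- cover_lip (a point): middle of the front edge of the cover's yellow lip, on its underside; the lip is 60 mm wide, 5 mm thick and overhangs the front wall by 9 mm; 169 mm from the hinge; moves with the cover
- cover_hinge (a point): middle of the cover's hinge line (along the inlet's y), 75 mm high, at the inlet's x = +80 mm; axes as the inlet's; does not move
- damper (a joint): angle of the red damper handle about its vertical spindle: 0 closed (handle points along the inlet's -x, towards the robot), pi/4 half open, over the yellow mark, pi/2 fully open (along the inlet's -y, in line with the duct). Grows counter-clockwise from above; stays where left
- damper_pivot (a point): on the damper's spindle axis, at mid height of the handle (103 mm above the bench), at (-20, -185) mm in the inlet's x, y; below lies a white dial, 110 mm in diameter, top 83 mm high, with black marks at closed and open and a yellow mark between
- damper_tip (a point): free end of the red damper handle, a bar 16 mm wide, 16 mm high (95 to 111 mm above the bench), reaching 88 mm from the spindle axis; moves with the handle
- rest: dark wooden tool rest fixed to the bench: base 150 x 70 x 8 mm, two cross bars (12 mm thick, at x = -52 and +52 mm, 56 mm wide, tops 30 mm high) whose cheeks, 10 mm higher, leave a 34 mm wide seat for the handle. Origin: centre of its underside, x along the scraper, z up
- scraper: flat scraper, 120 g, lying on the rest along its x axis, blade to +x: blue handle 130 long x 22 wide x 18 mm high, steel blade 85 long x 26 wide x 2.5 mm thick at the handle's mid height (9 mm above its underside). Origin: centre of the handle's underside, over the rest's origin, 30 mm above the bench
- scraper_grip (a point): good place to grip the scraper, near its centre of mass: 15 mm ahead of the handle's middle, at mid height; grip across the 22 mm width
- scraper_tip (a point): middle of the blade's front edge, 150 mm ahead of the scraper's origin, at mid thickness
- gouge_a: a light-handled carving gouge lying to the right of the rest, about 200 mm long, 22 mm high (leave alone)
- gouge_b: a dark-handled carving gouge lying between the rest and the inlet, about 210 mm long, 22 mm high (leave alone)
- gouge_c: a light-handled carving gouge lying left of the inlet, about 190 mm long, 22 mm high (leave alone)
- stone: a reddish sharpening stone, 50 x 150 x 25 mm, lying in front of the inlet (leave alone)
- glue: an upright white glue bottle with an orange cap, 56 mm across, 130 mm high (leave alone)
- blank: a pale lime-wood blank, 70 x 120 x 40 mm (leave alone)
There are look-alikes about, which are no part of the job. Leave any turquoise look-alike of the rest alone.

How it is judged:
By the outcome, as a careful person would: the job done as asked, in the order asked, and still so for the second after the job is handed in, with the robot touching nothing.
It also fails if it takes over 72 s, if anything falls off the work surface, if the arm or the gripper's body presses on something with over 40 N, if the wrist force passes 120 N, or if a joint passes its speed limit or range.

### The arm

A 6-joint arm with a two-finger parallel gripper is mounted at the origin on the work surface. World frame = base frame: x ahead of the robot, y to its left, z up, the work surface at z = 0. Lengths are in m, angles in degrees, forces in N, time in s.
With the tool pointing down it reaches from about 0.375 to 0.9 m from the base axis. Payload 3.1 kg.
Tool frame: the origin (TCP) lies midway between the tips of the shut fingers; the grasp point (between the pads) lies 19 mm behind it; z points along the fingers, y is the direction in which the jaws open and shut (so a half turn about z gives the same grasp; the last joint's range is limited). The gripper opens to 87 mm and grips with 3 to 60 N. Pads are 19 mm wide; open, the fingers measure 117 mm over their backs; the gripper's body (75 mm by 190 mm) begins 51 mm behind the grasp point.
Start: joints at [-81.102, 30.224, 82.088, -0, 67.689, -10.227], TCP at [0.205, -0.59, 0.223] pointing down, gripper open.
Joint ranges: [-176.69, 176.69], [-43.24, 126.21], [12.49, 139.97], [-82, 262], [0, 151.66], [-163.58, 163.58]. Speed limits (degrees/s): [159.86, 159.86, 180, 180, 180, 180].

### API

Orientations are given as [roll, pitch, yaw] about the fixed x, y, z axes, in that order (R = Rz(yaw) Ry(pitch) Rx(roll)).
In Python, from plant import arm, eyes gives the robot as it stands. Calls block until the motion is done:
- arm.move_pose(position, orientation): joint-space move of the TCP to a pose.
- arm.servo_line(position, orientation=None, speed=0.15): straight line of the TCP; orientation=None keeps the orientation; speed is the mean speed in m/s.
- arm.move_joints(angles): joint-space move.
- arm.command_gripper(opening, grasp_force=None): opening from 0.0 (shut) to 1.0 (fully open); grasp_force is the grip in N (None keeps the last); returns when the fingers have stopped.
- arm.dwell(seconds).
- arm.solve_ik(position, orientation): joint angles nearest the present ones, or None.
- eyes.snapshot(name): name is "side" or "top" or "wrist"; returns a dict with "frame" (480x640x3 uint8, red, green, blue), "mtx" (3x3 intrinsics, pixels), "xyz" and "orientation" of the camera in the world. Camera axes: x right, y up, looking along -z (the intrinsics and any distortion apply to the point x, -y, -z); pixel columns grow to the right and rows downward; lengths in m; the calibration is good to about 2 mm. A picture is of the moment at which its call begins. There is no depth.
A pose or a line that the arm cannot do raises arm.PlanningError and nothing moves.
- arm.job_done(): hands the job in, once; it reports no verdict.
Trained networks look in a picture, given as the dict that the camera call returned (one of the last four; its "shot" number tells which), for a name from the list of things; names that differ only in an ending like _2 or _b are one class to them, and where a whole thing is asked for, a point or a joint stands for the part that bears it (a point fixed in the world has none). Each returns a list of dicts, best first, with "conf" (0 to 1); they miss things now and then, are a little off and sometimes report something else, mostly with a low value. They report only what shows in the picture. A call takes as long as a camera call. They do not tell look-alikes from the thing itself.
- eyes.silhouettes(picture, query): "mask" (480x640 bool, what is visible of it) and "box" ([centre column, centre row, width, height] in pixels, round what is visible of it).
Readings, each from a call of its own:
- arm.current_t(): time.
- arm.current_q(): joint angles.
- arm.current_dq(): joint speeds.
- arm.current_effort(): joint torques, N m.
- arm.current_tcp_pos(): TCP position.
- arm.current_tool_rot(): TCP orientation.
- arm.current_wrist_force(): force on the tool from outside, world axes, zero at the start.
- arm.current_wrist_torque(): the same for the moment, N m.
- arm.current_finger_gap(): opening from 0.0 (shut) to 1.0 (fully open).
Only numpy, scipy, OpenCV 4.12 (cv2) and the standard library are available. Lean on these libraries where they do the work, as an engineer would, in place of code of your own. Each camera call takes 0.05 s, during which the arm holds its last target. There are 200 camera calls.

## Working session

There is one attempt and no reset: what is moved stays moved. The work goes in short steps, each a Python script; the robot and the scene stay as the last script left them, time stands still between calls to the robot, and variables do not carry over. Pictures are saved under pics/ and viewed, about 8 in all and at most 12, crops included, and the job is handed in when it is done.

```bash
ls; mkdir -p pics; python3 - <<'E'
from plant import arm, eyes
import cv2,numpy as np
for n in ("top","side"):
    s=eyes.snapshot(n); cv2.imwrite(f"pics/{n}0.png",s["frame"][:,:,::-1])
    print(n,s["mtx"].tolist(),s["xyz"],s["orientation"],[k for k in s])
    for q in ("inlet","rest","scraper","damper"):
        for d in eyes.silhouettes(s,q)[:3]: print(q,round(d["conf"],2),np.round(d["box"]),d["mask"].sum())
print(arm.current_t())
E
```

```text
pics
top [[491.44715284657644, 0.0, 319.909775493838], [0.0, 491.44715284657644, 244.05055083963677], [0.0, 0.0, 1.0]] [ 0.2682845  -0.09247068  1.48289911] [ 12.66456      0.24453028 -94.70952956] ['frame', 'mtx', 'xyz', 'orientation', 'shot']
inlet 0.89 [245. 242. 131.  66.] 5828
rest 0.84 [399. 272.  22.  48.] 756
rest 0.73 [499. 301.  32.  57.] 1191
scraper 0.92 [402. 258.  15.  72.] 600
damper 0.79 [280. 253.  12.  30.] 199
side [[531.6413733048704, 0.0, 323.30881885187716], [0.0, 531.6413733048704, 246.6658862098126], [0.0, 0.0, 1.0]] [0.2992444  0.96348967 1.2788192 ] [  42.52537676    0.22723154 -166.83718459] ['frame', 'mtx', 'xyz', 'orientation', 'shot']
inlet 0.79 [281. 313.  95. 125.] 6132
rest 0.91 [398. 166.  38.  24.] 576
rest 0.72 [358. 217.  47.  22.] 505
scraper 0.63 [346. 204.  64.  18.] 411
damper 0.53 [345. 206.  62.  21.] 422
0.5
```

View pics/top0.png

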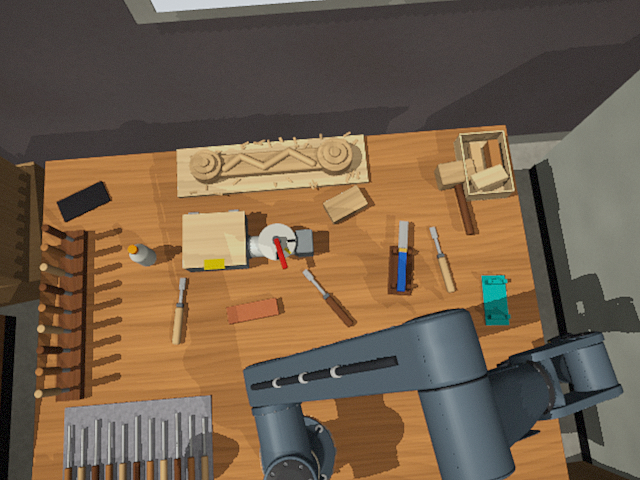

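View pics/side0.png

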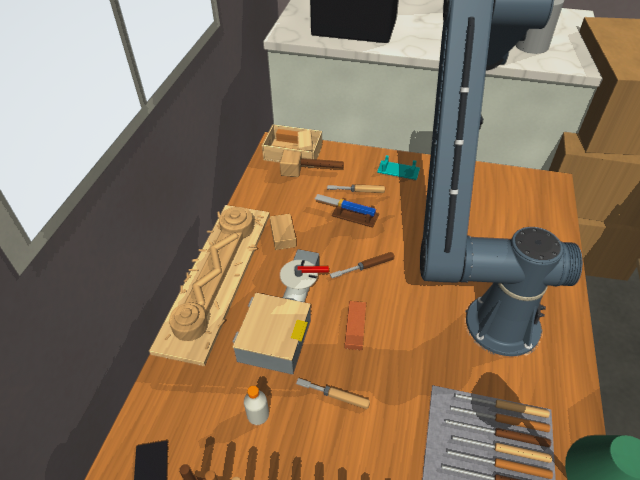

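The overview pictures show the scraper at top (402,258) with its blade pointing up the image (+x). The yellow lip is at (214,264), the red handle runs from (277,238) to (284,267), and the turquoise decoy rest is at (495,300). Next I'll get rough positions and look from close by with the wrist camera.

```bash
cat > h.py <<'E'
from plant import arm, eyes
import cv2, numpy as np
from scipy.spatial.transform import Rotation as R
def rot(o): return R.from_euler("xyz",o,degrees=True)
def back(s,uv,z):
    uv=np.atleast_2d(np.array(uv,float)); K=s["mtx"]
    d=np.c_[(uv[:,0]-K[0,2])/K[0,0],-(uv[:,1]-K[1,2])/K[1,1],-np.ones(len(uv))]
    d=rot(s["orientation"]).apply(d); c=np.array(s["xyz"])
    return c+d*((z-c[2])/d[:,2])[:,None]
def proj(s,P):
    p=rot(s["orientation"]).inv().apply(np.atleast_2d(P)-np.array(s["xyz"])); K=s["mtx"]
    return np.c_[K[0,2]+K[0,0]*p[:,0]/-p[:,2], K[1,2]-K[1,1]*p[:,1]/-p[:,2]]
def shot(n,f):
    s=eyes.snapshot(n); cv2.imwrite(f"pics/{f}.png",s["frame"][:,:,::-1]); return s
def colmask(s,col):
    h=cv2.cvtColor(s["frame"],cv2.COLOR_RGB2HSV).astype(int); H,S,V=h[...,0],h[...,1],h[...,2]
    return {"yellow":(abs(H-29)<4)&(S>200)&(V>110),"red":((H<4)|(H>176))&(S>200)&(V>90),
            "blue":(abs(H-112)<8)&(S>170)&(V>60)}[col]
def rect(m):
    n,l,st,c=cv2.connectedComponentsWithStats(m.astype(np.uint8)); i=1+np.argmax(st[1:,4])
    cs,_=cv2.findContours((l==i).astype(np.uint8),cv2.RETR_EXTERNAL,cv2.CHAIN_APPROX_NONE)
    return cv2.boxPoints(cv2.minAreaRect(max(cs,key=len))), st[i,4]
def inlet2w(c,yaw,p): return np.array([c[0],c[1],0])+R.from_euler("z",yaw,degrees=True).apply(p)
E
python3 - <<'E'
from h import *
np.set_printoptions(precision=4,suppress=True)
s=eyes.snapshot("top")
for c,z in (("yellow",.08),("red",.111),("blue",.048)):
    b,n=rect(colmask(s,c)); print(c,n,back(s,b,z)[:,:2].tolist())
print("cover",back(s,[(183,213),(245,211),(247,266),(183,269)],.08))
w=eyes.snapshot("wrist"); print(w["mtx"],w["xyz"],w["orientation"],arm.current_tcp_pos(),arm.current_tool_rot())
E
```

```text
yellow 189 [[0.5646939638983953, 0.22741170001940447], [0.5635940184509547, 0.17056680449367345], [0.5351663720516661, 0.169944587921796], [0.5362723612672904, 0.22654280731271043]]
red 137 [[0.6002094770802247, 0.021116671496920772], [0.603460216087355, 0.006405246413291016], [0.5169113310093658, -0.012854722835026186], [0.5137591021437777, 0.0016743827777797315]]
blue 291 [[0.4340209464374239, -0.32566889496068013], [0.5466772285979777, -0.3445452570948925], [0.5436186276630262, -0.3671951646990852], [0.4310412671283167, -0.3479380277762945]]
cover [[0.711  0.2853 0.08  ]
 [0.7018 0.1013 0.08  ]
 [0.5355 0.1036 0.08  ]
 [0.5421 0.2889 0.08  ]]
[[377.6496   0.     314.4087]
 [  0.     377.6496 240.0462]
 [  0.       0.       1.    ]] [ 0.2826 -0.5621  0.3848] [-17.4121   0.0131 -70.84  ] [ 0.2048 -0.5905  0.2226] [179.9932   0.0021  19.1254]
```

```bash
python3 - <<'E'
from h import *
np.set_printoptions(precision=4,suppress=True)
t=arm.current_t()
arm.move_pose([0.50,-0.20,0.32],[180,0,-9.6]) if False else None
arm.move_pose([0.50,0.13,0.34],[180,0,0]); s=shot("wrist","w_inlet"); np.savez("w_inlet.npz",**s); print(arm.current_t()-t)
for c,z in (("yellow",.08),("red",.111)):
    b,n=rect(colmask(s,c)); print(c,n,b.tolist(),back(s,b,z)[:,:2].tolist())
arm.move_pose([0.46,-0.34,0.24],[180,0,-9.6]); s=shot("wrist","w_scr"); np.savez("w_scr.npz",**s); print(arm.current_t()-t)
b,n=rect(colmask(s,"blue")); print(n,b.tolist(),back(s,b,.048)[:,:2].tolist())
a=cv2.imread("pics/w_inlet.png");b=cv2.imread("pics/w_scr.png")
cv2.imwrite("pics/both.png",cv2.resize(np.vstack([a,b]),(400*1,600)))
E
```

```text
2.8249999999999997Traceback (most recent call last):
  File "<stdin>", line 7, in <module>
  File "h.py", line 20, in rect
    n,l,st,c=cv2.connectedComponentsWithStats(m.astype(np.uint8)); i=1+np.argmax(st[1:,4])
                                                                       ~~~~~~~~~^^^^^^^^^^
    return _wrapfunc(a, 'argmax', axis=axis, out=out, **kwds)
    return bound(*args, **kwds)
ValueError: attempt to get argmax of an empty sequence
```

View pics/w_inlet.png

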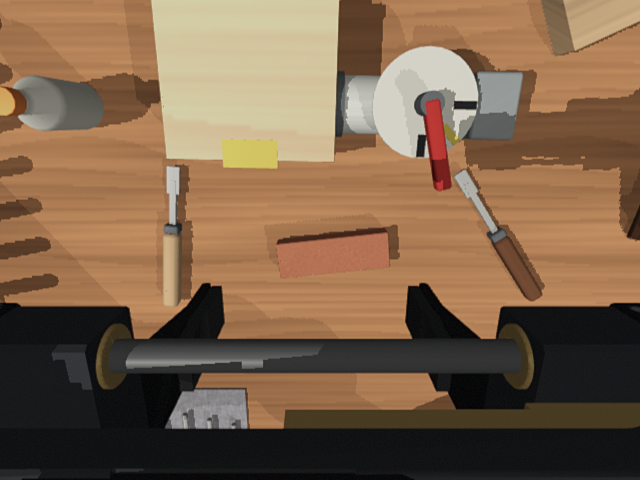

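The wrist view shows the cover's front corners at (166,158) and (334,161), and the lip spanning (223–278, 139–168). The spindle is at (430,103) and the handle tip at (442,189). The stone and gouges are clear of the approach path. My yellow threshold was too tight for this view, so I'll loosen it and use the saved image.

```bash
sed -i 's/(abs(H-29)<4)&(S>200)&(V>110)/(abs(H-28)<6)\&(S>150)\&(V>110)/; s/((H<4)|(H>176))&(S>200)&(V>90)/((H<5)|(H>174))\&(S>190)\&(V>70)/' h.py
python3 - <<'E'
from h import *
np.set_printoptions(precision=4,suppress=True)
t=arm.current_t()
s=eyes.snapshot("wrist"); np.savez("w_inlet.npz",**s)
h=cv2.cvtColor(s["frame"],cv2.COLOR_RGB2HSV); print(h[153,250],h[140,436],h[100,250])
for c,z in (("yellow",.08),("red",.111)):
  try:
    b,n=rect(colmask(s,c)); print(c,n,b.round().tolist(),back(s,b,z)[:,:2].round(4).tolist())
  except Exception as e: print(c,e)
print("cover front corners",back(s,[(166,158),(334,161)],.08)); print("lip",back(s,[(223,167),(278,168)],.08))
print("spindle/tip",back(s,[(430,103),(442,189)],.111))
arm.move_pose([0.46,-0.34,0.24],[180,0,-9.6]); s=shot("wrist","w_scr"); np.savez("w_scr.npz",**s); print(arm.current_t()-t)
b,n=rect(colmask(s,"blue")); print(n,b.round().tolist(),back(s,b,.048)[:,:2].round(4).tolist())
E
```

```text
[ 26 135 210] [  1 181 186] [ 23  59 211]
yellow 130 [[441.0, 128.0], [447.0, 124.0], [459.0, 140.0], [453.0, 144.0]] [[0.5756, -0.0048], [0.5802, -0.0106], [0.5636, -0.0253], [0.559, -0.0194]]
red 368 [[423.0, 115.0], [439.0, 113.0], [451.0, 187.0], [435.0, 190.0]] [[0.5885, 0.0241], [0.5909, 0.0079], [0.5176, -0.0117], [0.5148, 0.0055]]
cover front corners [[0.5445 0.2933 0.08  ]
 [0.5412 0.109  0.08  ]]
lip [[0.5347 0.2315 0.08  ]
 [0.5336 0.1708 0.08  ]]
spindle/tip [[ 0.5997  0.0179  0.111 ]
 [ 0.5155 -0.0022  0.111 ]]
1.8582999999999998
186 [[315.0, 240.0], [318.0, 119.0], [331.0, 119.0], [328.0, 240.0]] [[0.4321, -0.3336], [0.5437, -0.355], [0.5415, -0.3661], [0.4297, -0.3459]]
```

View pics/w_scr.png

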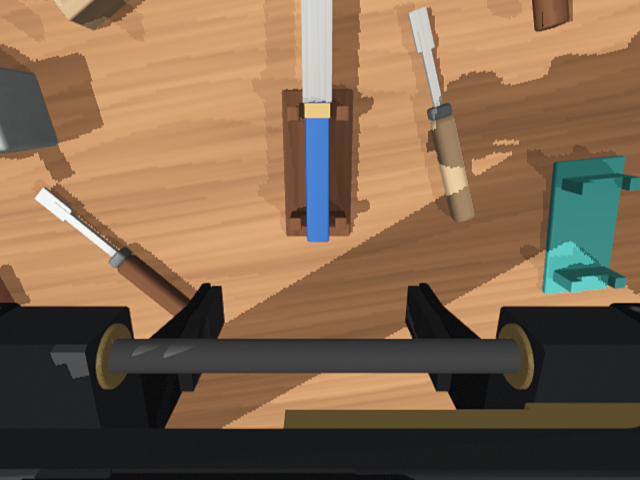

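The scraper view shows the handle's axis near column 317, with its back end at row 241 and the ferrule's front at row 103. The rest base spans columns 282–352 and rows 90–236. Gouge_b, gouge_a and the turquoise rest are clear of it.

```bash
python3 - <<'E'
from h import *
np.set_printoptions(precision=4,suppress=True)
s={k:v for k,v in np.load("w_scr.npz").items()}
h=cv2.cvtColor(s["frame"],cv2.COLOR_RGB2HSV).astype(int)
m=(abs(h[...,0]-110)<12)&(h[...,1]>120); n,l,st,c=cv2.connectedComponentsWithStats(m.astype(np.uint8));i=1+np.argmax(st[1:,4]);print(st[i])
m=l==i
for r in (130,160,190,220,236): 
    x=np.flatnonzero(m[r]); P=back(s,[(x[0]-.0,r),(x[-1]+1,r)],.048); print(r,x[0],x[-1]+1,P.mean(0)[:2],np.linalg.norm(P[1]-P[0]))
P=back(s,[(317.5,242),(317.5,117.5),(317.5,103)],.048); print("hdl",P[:,:2],np.linalg.norm(P[1:]-P[0],axis=1))
Q=back(s,[(282,90),(352,90),(352,236),(287,236)],.008); print("base",Q[:,:2],Q.mean(0))
# inlet estimates
a=np.load("w_inlet.npz"); a={k:a[k] for k in a}
g=cv2.cvtColor(a["frame"],cv2.COLOR_RGB2HSV).astype(int)
m=(abs(g[...,0]-27)<4)&(g[...,1]>110)&(g[...,2]>150); m[:, :200]=0; m[:,300:]=0; m[:130]=0;m[180:]=0
b,n=rect(m); P=back(a,b,.08); print("lip",n,b.tolist(),P[:,:2],P.mean(0))
E
```

```text
[ 305  119   25  122 2798]
130 305 329 [ 0.5343 -0.3525] 0.0216394242933053
160 306 329 [ 0.508  -0.3486] 0.021221691512973186
190 306 329 [ 0.4805 -0.3441] 0.021728756678639896
220 306 329 [ 0.4517 -0.3394] 0.022260646385297518
236 307 328 [ 0.4357 -0.3367] 0.020593795318495697
hdl [[ 0.4296 -0.3357]
 [ 0.5448 -0.3547]
 [ 0.5568 -0.3567]] [0.1167 0.1289]
base [[ 0.576  -0.3251]
 [ 0.5647 -0.3923]
 [ 0.4176 -0.3722]
 [ 0.4293 -0.3022]] [ 0.4969 -0.348   0.008 ]
lip 1528 [[222.0, 140.0], [277.0, 140.0], [277.0, 167.0], [222.0, 167.0]] [[0.5636 0.2305]
 [0.5635 0.171 ]
 [0.5347 0.1719]
 [0.5347 0.2326]] [0.5491 0.2015 0.08  ]
```

Handle length measures 129 mm (130 expected). That puts the scraper origin at about (0.493, -0.346) with yaw -9.4°, and the inlet origin at about (0.623, 0.200) with yaw -1.2°. Now I'll grasp the scraper.

```bash
cat >> h.py <<'E'
SO=np.array([.4932,-.3462]); SY=-9.4; G=.018          # scraper origin, yaw, grip ahead of middle
IC=np.array([.6233,.1998]); IY=-1.2                    # inlet
SG=np.r_[SO+G*np.array([np.cos(np.radians(SY)),np.sin(np.radians(SY))]),0]
TIP=.150-G
E
python3 - <<'E'
from h import *
np.set_printoptions(precision=4,suppress=True)
t=arm.current_t(); o=[180,0,SY]
arm.move_pose(SG+[0,0,.10],o); arm.servo_line(SG+[0,0,.020],speed=.12)
print("pre",arm.current_wrist_force())
arm.command_gripper(0.0,45); print(arm.current_finger_gap()*87, arm.current_tcp_pos(), arm.current_wrist_force())
arm.servo_line(SG+[0,0,.15],speed=.15); print(arm.current_finger_gap()*87,arm.current_wrist_force(),arm.current_wrist_torque())
p=inlet2w(IC,IY,[-.115-TIP,0,.20]); arm.move_pose(p,[180,0,IY])
s=shot("wrist","w_pre"); np.savez("w_pre.npz",**s)
print(arm.current_t()-t,arm.current_t(),arm.current_tcp_pos())
tip=inlet2w(IC,IY,[-.115,0,.219]); print("tip pred px",proj(s,tip))
print("lip pred px",proj(s,[inlet2w(IC,IY,[-.089,y,.08]) for y in (.03,-.03)]))
E
```

```text
pre [0.8581 0.2963 0.2049]
21.641905074551662 [ 0.5109 -0.3492  0.02  ] [-0.486  -0.5184 -0.2018]
21.64776578260748 [ 0.0156  0.3599 -1.5732] [ 0.0878  0.039  -0.0619]
5.6667 10.95 [0.3773 0.2045 0.2   ]
tip pred px [[316.7558 -36.3817]]
lip pred px [[269.7713   2.0013]
 [361.4755   1.9418]]
```

View pics/w_pre.png

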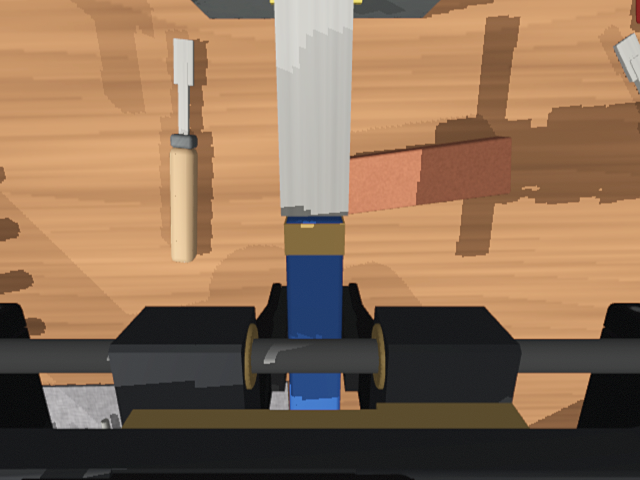

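The scraper is held straight and the blade is centred on the lip, whose visible edges match the predicted columns 270–361. Now I'll lower it and slide the blade in, watching the wrist force.

```bash
python3 - <<'E'
from h import *
np.set_printoptions(precision=3,suppress=True)
o=[180,0,IY]
def tip(x,z): return inlet2w(IC,IY,[x-TIP,0,z-.019])
arm.servo_line(tip(-.115,.069),o,speed=.15); f0=arm.current_wrist_force(); print(f0,arm.current_t())
for x in (-.095,-.085,-.075,-.068):
    arm.servo_line(tip(x,.069),o,speed=.06); f=arm.current_wrist_force()-f0; print(x,f)
    if abs(f).max()>4: print("STOP"); break
s=shot("side","s_ins"); print(arm.current_t())
c=proj(s,inlet2w(IC,IY,[-.09,0,.07]))[0].astype(int); print(c)
cv2.imwrite("pics/s_ins_c.png",cv2.resize(s["frame"][c[1]-60:c[1]+60,c[0]-60:c[0]+90,::-1],None,fx=5,fy=5,interpolation=cv2.INTER_CUBIC))
E
```

```text
[ 0.681 -0.876 -0.429] 12.1
-0.095 [-1.407  1.382 -1.484]
-0.085 [-0.548  0.772 -0.176]
-0.075 [-0.902  1.352 -1.399]
-0.068 [-1.078  1.248 -1.241]
13.5333
[304 332]
```

View pics/s_ins_c.png

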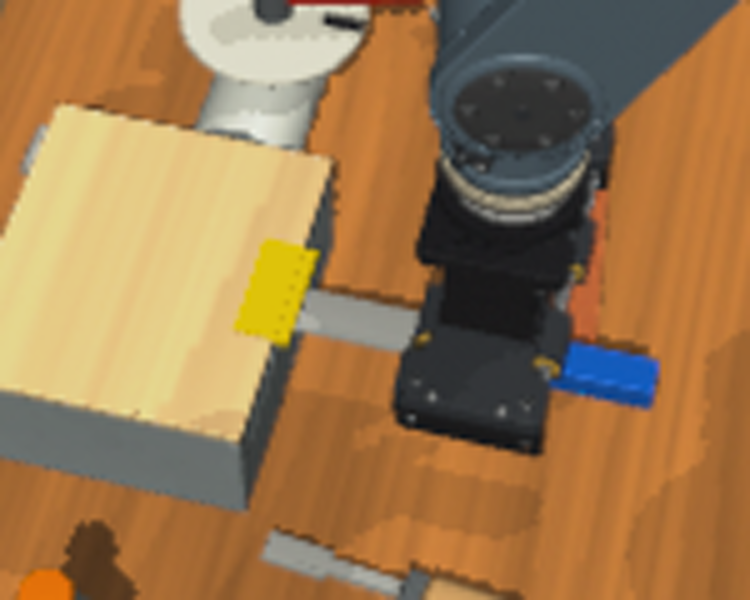

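The side view shows the blade entering under the middle of the yellow lip, at about (300,300) in the crop. Now I'll lever the cover up along the hinge arc.

```bash
python3 - <<'E'
from h import *
np.set_printoptions(precision=3,suppress=True)
o=[180,0,IY]; r=.148
def tip(x,z): return inlet2w(IC,IY,[x-TIP,0,z-.019])
def arc(th):
    th=np.radians(th); c,s_=np.cos(th),np.sin(th); e=.00125*abs(c)
    return tip(.08-r*c-e*s_, .075+r*s_-e*c)
t=arm.current_t(); f0=arm.current_wrist_force()
for th in (4,12,22,34,46,58,70,80,90,100):
    arm.servo_line(arc(th),o,speed=.10); f=arm.current_wrist_force()-f0; print(th,f,round(arm.current_t()-t,2))
    if abs(f).max()>15: print("STOP");break
    if th in (22,100):
        s=shot("side",f"s_{th}"); c=proj(s,inlet2w(IC,IY,[0,0,.15]))[0].astype(int); print(c)
        cv2.imwrite(f"pics/s_{th}_c.png",cv2.resize(s["frame"][c[1]-70:c[1]+70,c[0]-70:c[0]+110,::-1],None,fx=2.2,fy=2.2,interpolation=cv2.INTER_CUBIC))
a,b=[cv2.imread(f"pics/s_{k}_c.png") for k in (22,100)]; cv2.imwrite("pics/lev.png",np.hstack([a,b]))
E
```

```text
4 [ 0.922 -0.583  1.241] 0.3
12 [ 0.986 -0.625  0.73 ] 0.66
22 [1.524 0.306 0.335] 1.07
[270 308]
34 [0.196 0.665 1.366] 1.57
46 [-0.539 -0.587  0.852] 2.03
58 [0.634 0.178 1.128] 2.49
70 [-0.84  -0.707  0.79 ] 2.95
80 [ 0.498  0.837 -0.134] 3.36
90 [-0.612  0.073  0.724] 3.77
100 [ 0.286  0.122 -0.012] 4.18
[270 308]
```

View pics/lev.png

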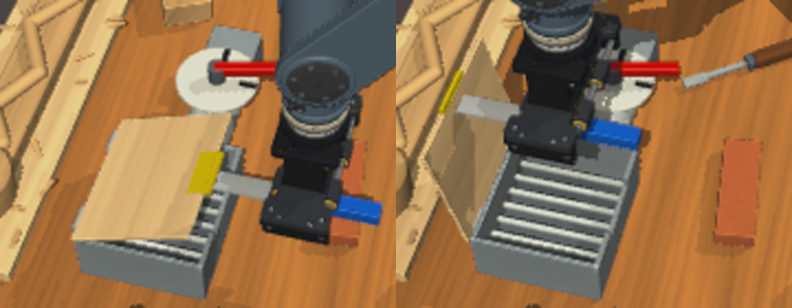

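The cover is raised and leans past upright with very low forces, and the blade is still holding it. I'll back off, check the scraper in the hand by template match, and go above the rest.

```bash
python3 - <<'E'
from h import *
np.set_printoptions(precision=3,suppress=True)
p=np.array(arm.current_tcp_pos()); d=R.from_euler("z",IY,degrees=True).apply([1,0,0])
arm.servo_line(p-.08*d,[180,0,IY],speed=.15)
s=shot("wrist","w_back"); a=np.load("w_pre.npz")["frame"]
for (r0,r1,c0,c1) in ((195,262,272,360),(225,262,278,352)):
    m=cv2.matchTemplate(s["frame"][r0-20:r1+20,c0-20:c1+20],a[r0:r1,c0:c1],cv2.TM_CCOEFF_NORMED); print(m.max(),np.array(np.unravel_index(m.argmax(),m.shape))-20)
arm.servo_line(p-.12*d+[0,0,.03],[180,0,IY],speed=.2)
arm.move_pose(SG+[0,0,.12],[180,0,SY]); s=shot("wrist","w_rest2"); np.savez("w_rest2.npz",**s); print(arm.current_t(),arm.current_finger_gap()*87)
t=eyes.snapshot("top"); cv2.imwrite("pics/t2.png",t["frame"][:,:,::-1])
cv2.imwrite("pics/chk.png",np.hstack([cv2.imread("pics/w_rest2.png")[:,120:520],cv2.imread("pics/t2.png")[130:330,150:350].repeat(2,0).repeat(2,1)[:480] if 0 else cv2.resize(cv2.imread("pics/t2.png")[150:330,160:310],(400,480))]))
E
```

```text
0.9790724 [0 0]
0.97910184 [0 0]
20.9833 21.915013294328947
```

View pics/chk.png

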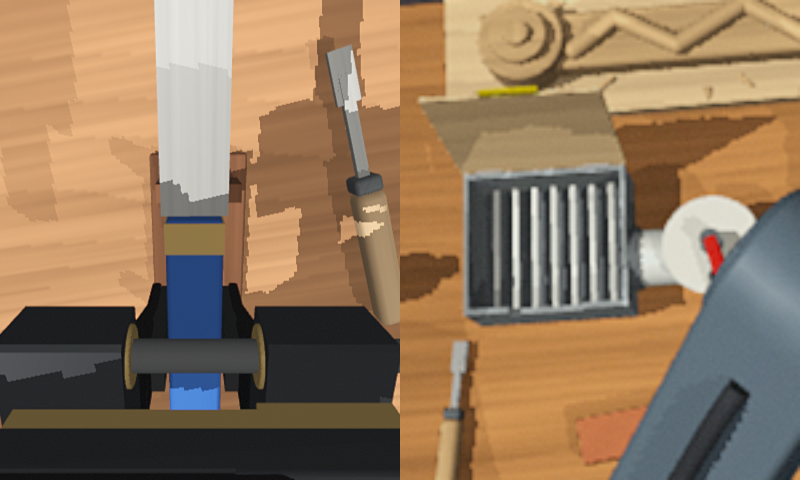

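The scraper hasn't slipped (template shift 0,0). The cover stays open past upright in the top view, and the rest sits directly under the scraper. I'll lay it down and then view both the rest and the damper.

```bash
python3 - <<'E'
from h import *
np.set_printoptions(precision=4,suppress=True)
o=[180,0,SY]
arm.servo_line(SG+[0,0,.035],o,speed=.15); f0=arm.current_wrist_force()
arm.servo_line(SG+[0,0,.0203],o,speed=.05); print(arm.current_wrist_force()-f0)
arm.command_gripper(1.0,20); arm.servo_line(SG+[0,0,.12],speed=.15)
arm.move_pose([0.46,-0.34,0.24],[180,0,-9.6]); s=shot("wrist","w_scr2")
h=cv2.cvtColor(s["frame"],cv2.COLOR_RGB2HSV).astype(int)
m=(abs(h[...,0]-110)<12)&(h[...,1]>120); n,l,st,c=cv2.connectedComponentsWithStats(m.astype(np.uint8));print(st[1+np.argmax(st[1:,4])],"before: 305 119 25 122")
a=cv2.imread("pics/w_scr.png"); b=cv2.imread("pics/w_scr2.png"); print("diff",cv2.absdiff(a,b)[80:250,270:370].mean())
arm.move_pose([0.47,-0.04,0.26],[180,0,13.5]); w=shot("wrist","w_damp"); np.savez("w_damp.npz",**w); print(arm.current_t())
t=eyes.snapshot("top")
y=back(t,[(200.5,184.5)],.241); print("lip est at z=.241",y, "expect for 100deg",inlet2w(IC,IY,[.08+.169*.1736,0,.075+.169*.985]))
P=inlet2w(IC,IY,[-.02,-.185,.111]); print("pivot pred",P,proj(w,P))
cv2.imwrite("pics/chk2.png",np.hstack([b[40:300,240:400],cv2.resize(w["frame"][:290,150:550,::-1],(400,290))[:260]]))
E
```

```text
[-0.0447 -0.5161 -0.1888]
[ 303  117   25  124 2868] before: 305 119 25 122
diff 7.647666666666667
26.1
lip est at z=.241 [[0.7354 0.1937 0.241 ]] expect for 100deg [0.7326 0.1975 0.2415]
pivot pred [0.5994 0.0153 0.111 ] [[282.9731  42.8309]]
```

View pics/chk2.png

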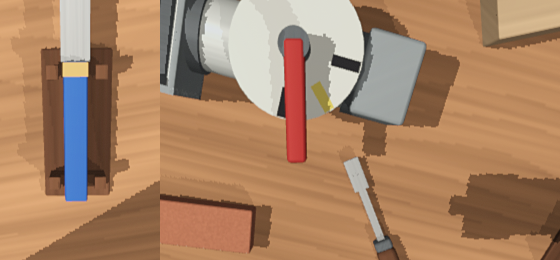

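The scraper is seated as before, about 1 mm from its original position. The spindle appears at (283,42), exactly as predicted. The handle tip is at (287,161) and the yellow mark at (311,95). Now I'll grip the handle and turn it.

```bash
python3 - <<'E'
from h import *
np.set_printoptions(precision=4,suppress=True)
w={k:v for k,v in np.load("w_damp.npz").items()}
P=inlet2w(IC,IY,[-.02,-.185,0])[:2]
ang=lambda q: np.degrees(np.arctan2(-(q[1]-P[1]),-(q[0]-P[0])))
T=back(w,[(287,161)],.111)[0,:2]; a0=ang(T); print("tip",np.linalg.norm(T-P),a0,"mark",ang(back(w,[(311,95)],.083)[0,:2]))
rg=.072
def pose(a,z): r=np.radians(a); return np.r_[P-rg*np.array([np.cos(r),np.sin(r)]),z],[180,0,a]
arm.command_gripper(0.6,20)
p,o=pose(a0,.16); arm.move_pose(p,o); f0=arm.current_wrist_force()
p,o=pose(a0,.089); arm.servo_line(p,o,speed=.1); print(arm.current_wrist_force()-f0)
arm.command_gripper(0.0,15); print(arm.current_finger_gap()*87,arm.current_wrist_force()-f0)
af=45+IY
for a in np.linspace(a0,af,7)[1:]:
    p,o=pose(a,.089); arm.servo_line(p,o,speed=.05)
print(arm.current_wrist_force()-f0)
arm.command_gripper(0.5); p,o=pose(af,.089+.12); arm.servo_line(p,o,speed=.12)
p,o=[0.46,-.06,.26],[180,0,13.5]; arm.move_pose(p,o); s=shot("wrist","w_damp2"); np.savez("w_damp2.npz",**s); print(arm.current_t())
b,n=rect(colmask(s,"red")); Q=back(s,b,.111)[:,:2]; print(n,b.round().tolist(),[round(ang(q),1) for q in Q],proj(s,np.r_[P,.111]))
cv2.imwrite("pics/chk3.png",s["frame"][:300,:,::-1])
E
```

```text
tip 0.08617916843384275 14.232072861351247 mark 44.212532937825976
[-1.7893 -0.0434 -1.0543]
15.864239833082456 [-0.9859 -3.1716  0.6625]
[-2.1265 -6.8583  0.8753]
33.275
36 [[289.0, 54.0], [289.0, 54.0], [307.0, 88.0], [307.0, 88.0]] [np.float64(55.3), np.float64(56.5), np.float64(50.0), np.float64(49.3)] [[260.5542  20.3677]]
```

View pics/chk3.png

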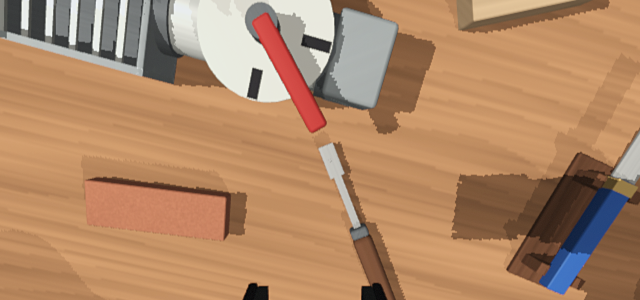

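```bash
python3 - <<'E'
from h import *
s={k:v for k,v in np.load("w_damp2.npz").items()}
P=inlet2w(IC,IY,[-.02,-.185,0])[:2]
h=cv2.cvtColor(s["frame"],cv2.COLOR_RGB2HSV).astype(int)
m=((h[...,0]<5)|(h[...,0]>174))&(h[...,1]>160); m[140:]=0; m[:,:240]=0;m[:,340:]=0
ys,xs=np.nonzero(m); W=back(s,np.c_[xs,ys],.111)[:,:2]
v=np.linalg.svd(W-W.mean(0),full_matrices=False)[2][0]; v*=-np.sign(v[0])
print(len(xs),"axis",np.degrees(np.arctan2(-v[1],-v[0]))-IY,"centroid",np.degrees(np.arctan2(-(W.mean(0)-P)[1],-(W.mean(0)-P)[0]))-IY, np.linalg.norm(W-P,axis=1).max())
for tag,uv in (("tipc",(318,129)),): q=back(s,[uv],.111)[0,:2]-P; print(tag,np.degrees(np.arctan2(-q[1],-q[0]))-IY,np.linalg.norm(q))
t=eyes.snapshot("side"); m=eyes.silhouettes(t,"cover"); cv2.imwrite("pics/side3.png",t["frame"][:,:,::-1])
E
```

```text
2466 axis 44.05508834939457 centroid 44.41595991441479 0.08710062449208876
tipc 43.74099208354838 0.08706014650669444
```

View pics/side3.png

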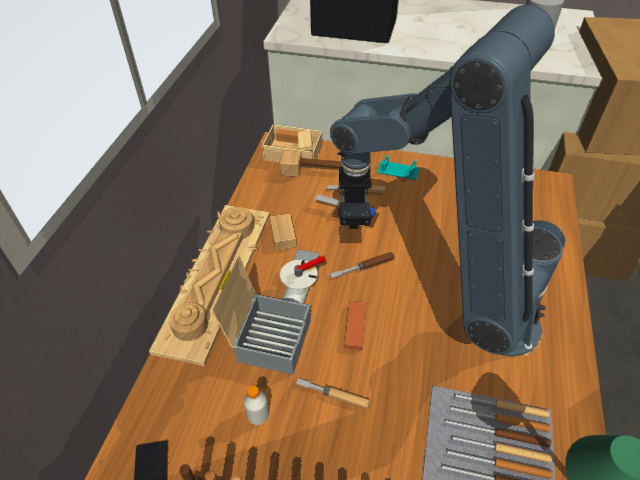

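The damper measures about 44° and covers the yellow mark. The cover leans past upright, the scraper is on its rest, and the other items haven't moved. Handing in.

```bash
python3 -c "
from plant import arm
print(arm.current_t(), arm.current_wrist_force()); arm.job_done()"
```

```text
33.375 [-0.11697053 -0.12007314  0.62198236]
the job is handed in; nothing more can be done
```

The job is done and handed in at 33.4 s of the 72 s allowed. I levered the cover up with the scraper blade under its lip, laid the scraper back on its rest, then turned the damper.

- **Cover:** I swung it to a commanded 100°. From the top camera, the lip was within about 5 mm of where it should be at 100°. The final side picture shows it leaning a little beyond upright.
- **Scraper:** it did not slip in the gripper. A wrist picture after putting it down shows it seated, about 1 mm from where it was.
- **Damper:** the last wrist picture gave 43.7 to 44.4° by three measures, against the 45° asked. The handle lies over the yellow mark.
- **Everything else:** I saw no bumps or other items moved, and the wrist force readings I took stayed under about 7 N. The gripper was clear of everything at hand-in.

No check failed. Before the turn I had two slightly different fixes for the damper spindle, about 3 mm apart. A closer picture agreed with the one I used.

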